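Clamp the specimen carrier in its holding dock

TASK

Carry the specimen carrier by its handle into the holding dock, setting it down (not dropping it) between the side rails, fence ahead and clamp behind, and let go. Then pick up the extension bar and use it, not the gripper itself, to swing the clamp's stub lever past its dead point to its stop, so that the rubber pad holds the carrier hard against the fence. Finally lay the bar back flat in its tray and leave everything else on the counter where it is.

Things in the scene. Friction and masses are not known exactly. Their poses are not given: they have to be found in the camera images.
- carrier: Loose specimen box, white with grey lid, 110 x 110 x 85 mm high, 0.6 kg. Origin: centre of underside. On the lid a black handle: straight bar 14 x 14 mm, 80 mm long along box y, 25 mm clear above the lid, on posts at 35 mm either side of its middle. Same when turned by half a turn.
- carrier_handle (a point): Middle of the carrier's handle bar, 117 mm above the box's underside; grip it across the box's x axis.
- dock: Fixed aluminium dock. Origin: on the counter under the clamped carrier's middle. Plate 10 mm thick, x +-75, y -200 to +75 mm; the carrier stands on it. Fence (70 mm high) face at y=+55. Side rails (top 24 mm) with inner faces at x=+-62 mm. Clamp at the -y end. Room for the carrier: set its centre at y -16 to 0, x 0, square to the dock, handle along dock y. Clamped it is at y=0.
- toggle_lever (a joint): Clamp lever angle about a vertical axis, 0 open to 1.72 thrown (stop), growing counter-clockwise from above. The lever points 176.5 deg + angle from dock x: to -x open, to -y thrown. It drives the pad to dock +y. With the carrier in place it resists from 0.75 rad (up to 0.8 N m) to the dead point at 1.40, then springs on to its stop and stays. Elsewhere friction 0.12 N m holds it.
- lever_pivot (a point): On the lever's vertical axis, at the height of the middle of the lever (64 mm above the counter), at dock x = 0, y = -165 mm.
- lever_tip (a point): Free end of the stub lever, 80 mm from the pivot axis, at mid-height. The lever is a plain 12 x 12 mm steel bar, its top 70 mm above the counter, free from 20 to 80 mm from the axis; a boss of radius 13 mm at the axis reaches 72 mm high, and a 40 mm ear of the lever with the toggle link lies on the other side of it.
- pad: Round black rubber pad, 32 mm diameter, at the end of the plunger, 45 mm above the counter; origin at the middle of its back face, 12 mm behind the pressing face; dock y is its pressing direction.
- bar: Loose dark steel extension bar, 160 mm long, 0.3 kg. Origin: middle of the underside at the grip point; x points to the channel end. Solid shank 20 wide, 26 mm high, x -70 to +40 mm. From x +40 to +90 a channel, open below and at the end: 20 mm wide inside, 30 outside, roof underside 20 mm above the bar's underside. Lowered from above it straddles the lever with 4 mm play each side.
- bar_mouth (a point): Middle of the channel's open end, 90 mm from the bar's origin, 10 mm above the underside.
- tray: Low white plastic tray fixed on the counter, 250 mm (x) x 130 mm (y), walls 5 mm thick and 16 mm high, floor 5 mm thick. Origin: centre of its underside. The bar starts and ends in it, resting on its floor.
- sanitizer: Bystander: bottle 64 mm across, 160 mm high; origin at its base. Leave it alone.
- mug: Bystander: white mug 80 mm across, 90 mm high; origin at its base. Leave it alone.
- swabs: Bystander: lidded jar 70 mm across, 100 mm high; origin at its base. Leave it alone.
- stapler: Bystander: stapler 140 mm long, 42 mm high; origin under its middle. Leave it alone.
- tape: Bystander: roll of paper tape lying flat, 90 mm across, 24 mm high; origin under its middle. Leave it alone.
- seat (a point): Top of the dock's plate (10 mm above the counter) where the middle of the carrier's underside is when clamped. The retracted pad's face is 85 mm from it towards dock -y (75 mm when the lever starts at 0.25 rad); the clamp's guide block lies 104 to 130 mm from it, top 52 mm above the counter.
Mind the look-alikes: they are no part of the job. What is shaped like the bar but turquoise is not meant.

How it is judged (in metres and radians):
On the way, in this order (a step that is already met when the one before it is completed fails the run):
1. the carrier stands upright on the dock plate between the rails, between clamp and fence, let go, with the clamp still open (lever under 0.6 rad) (x of carrier in the frame of dock between -0.009 and 0.009 m and y of carrier in the frame of dock between -0.036 and 0.004 m and z of carrier in the frame of dock below 0.013 m and angle between carrier's own z axis and vertical below 0.05 rad and contact force between the fingers and carrier below 0.1 N and value of joint toggle_lever below 0.6 rad), for 0.2 s.
2. the bar pushes the lever while it is between 0.8 rad and the dead point (contact force between bar and toggle_lever above 0.5 N and contact force between the fingers and bar above 1 N and value of joint toggle_lever between 0.8 and 1.4 rad), for 0.04 s.
3. the lever is past its dead point, at its stop (over 1.62 rad) (value of joint toggle_lever above 1.62 rad), for 0.2 s.
At the end, for the whole second after the job is handed in: Lever at its stop (over 1.62 rad); carrier upright on the plate, within 9 mm of mid-rails and 4 mm of the fence, pad pressing over 10 N; bar flat, right way up and still on the tray floor (4 mm), grip point within 75 mm along and 60 mm across of the tray's middle (value of joint toggle_lever above 1.62 rad and x of carrier in the frame of dock between -0.009 and 0.009 m and y of carrier in the frame of dock between -0.004 and 0.004 m and z of carrier in the frame of dock below 0.013 m and angle between carrier's own z axis and vertical below 0.05 rad and contact force between pad and carrier above 10 N and x of bar in the frame of tray between -0.075 and 0.075 m and y of bar in the frame of tray between -0.06 and 0.06 m and z of bar in the frame of tray below 0.009 m and angle between bar's own z axis and vertical below 0.06 rad and linear speed of each of bar, carrier below 0.02 m/s); the robot touches nothing.
It fails at once if the gripper or arm itself touches the lever (contact force between any of the fingers, the arm and toggle_lever above 1 N).
It fails at once if the carrier is dropped (falls freely faster than 0.5 m/s) (linear speed of carrier above 0.5 m/s and contact force between the fingers and carrier below 0.1 N).
It fails at once if the bar is dropped (falls freely faster than 0.6 m/s) (linear speed of bar above 0.6 m/s and contact force between the fingers and bar below 0.1 N).
It fails at once if a bystander is moved more than 20 mm (distance of any of sanitizer, mug, swabs, stapler, tape from where it was at the start of the episode above 0.02 m).
It also fails if it takes over 67 s, if anything falls off the work surface, if the arm or the gripper's body presses on something with over 40 N, if the wrist force passes 120 N, or if a joint passes its speed limit or range.

ROBOT

A 6-joint arm with a two-finger parallel gripper is mounted at the origin on the work surface. World frame = base frame: x ahead of the robot, y to its left, z up, the work surface at z = 0. Lengths are in mm, angles in rad, forces in N, time in s.
With the tool pointing down it reaches from about 275 to 825 mm from the base axis. Payload 4.9 kg.
Tool frame: the origin (TCP) lies at the very end of the fingers, on their centre line; the grasp point (between the pads) lies 19 mm behind it; z points along the fingers, y is the line along which they close (so a half turn about z gives the same grasp; the last joint's range is limited). The gripper opens to 85 mm and grips with 20 to 120 N. Pads are 22 mm wide; open, the fingers measure 114 mm over their backs; the gripper's body (76 mm by 85 mm) begins 54 mm behind the grasp point. The pads swing forward as they close: fully open they stand 13 mm farther back than shut.
Start: joints at [1.119, 0.326, -0.193, 1.052, 0, 1.437], TCP at [171.857, 522.478, 231.281] pointing down, gripper open.
Joint ranges: [-2.65, 2.65], [-0.97, 1.79], [-1.3, 1.35], [-1.93, 2.1], [-1.47, 1.37], [-3.14, 3.14]. Speed limits (rad/s): [2.57, 2.57, 3.14, 3.14, 3.14, 3.14].

INTERFACE

Orientations are given as a 3x3 rotation matrix whose columns are the frame's x, y, z axes.
In Python, from workcell import robot gives the robot as it stands. Calls block until the motion is done:
- robot.move_ptp(position, orientation): joint-space move of the TCP to a pose.
- robot.move_linear(position, max_speed=150, frame=None): straight line of the TCP; frame=None keeps the orientation; max_speed is the mean speed in mm/s.
- robot.movej(angles): joint-space move.
- robot.gripper_to(opening, force=None): opening from 0.0 (shut) to 1.0 (fully open); force is the grip in N (None keeps the last); returns when the fingers have stopped.
- robot.pause(seconds).
- robot.inverse_kinematics(position, orientation): joint angles nearest the present ones, or None.
- robot.get_image(name): name is "scene" or "top" or "wrist"; returns the picture (384x512x3 uint8, blue, green, red); there is no depth.
- robot.get_calibration(name): a dict with "K" (3x3 intrinsics, pixels), "rvec" (rotation vector, rad) and "tvec" (3), from world to camera coordinates, as OpenCV has them. Camera axes: x right, y down, z forward; pixel columns grow to the right and rows downward; lengths in mm; the calibration is good to about 2 mm. A picture is of the moment at which its call begins: read the wrist's pose just before it. get_calibration takes no time and is no camera call; for the wrist camera it gives the pose at the moment of the call.
A pose or a line that the arm cannot do raises robot.MotionError and nothing moves.
- robot.job_done(): hands the job in; it is judged then, once.
Trained networks look in the newest picture that a camera, given by its name, has taken for a name from the list of things; names that differ only in an ending like _2 or _b are one class to them, and where a whole thing is asked for, a point or a joint stands for the part that bears it (a point fixed in the world has none). Each returns a list of dicts, best first, with "confidence" (0 to 1); they miss things now and then, are a little off and sometimes report something else, mostly with a low value. They report only what shows in the picture. A call takes as long as a camera call. They do not tell look-alikes from the thing itself.
- robot.trace(camera, thing): "region" (384x512 bool, what is visible of it).
- robot.spot_point(camera, thing): "centre" ([x, y, z] in mm, in world coordinates, good to about 4 mm: a listed point, or the origin of a listed thing).
Readings, each from a call of its own:
- robot.get_time_s(): time.
- robot.get_q(): joint angles.
- robot.get_qvel(): joint speeds.
- robot.get_joint_efforts(): joint torques, N m.
- robot.get_position(): TCP position.
- robot.get_tcp_rot(): TCP orientation.
- robot.get_ft_force(): force on the tool from outside, world axes, zero at the start.
- robot.get_ft_torque(): the same for the moment, N m.
- robot.get_opening(): opening from 0.0 (shut) to 1.0 (fully open).
- robot.get_grip_force(): force on a finger pad.
Only numpy, scipy, OpenCV 4.12 (cv2) and the standard library are available. Lean on these libraries where they do the work, as an engineer would, in place of code of your own. Each camera call takes 0.05 s, during which the arm holds its last target. There are 200 camera calls.

## Working session

There is one attempt and no reset: what is moved stays moved. The work goes in short steps, each a Python script; the robot and the scene stay as the last script left them, time stands still between calls to the robot, and variables do not carry over. Pictures are saved under pics/ and viewed, at most 10 in all, crops included, and the job is handed in when it is done.

```bash
ls; mkdir -p pics; python3 - <<'E'
from workcell import robot
import cv2,numpy as np
for c in ("top","scene"):
    cv2.imwrite(f"pics/{c}0.png",robot.get_image(c))
    k=robot.get_calibration(c); R=cv2.Rodrigues(np.array(k["rvec"],float))[0]; print(c,k["K"],-R.T@np.array(k["tvec"]).ravel())
    for t in ["carrier","carrier_handle","dock","seat","lever_pivot","lever_tip","pad","bar","bar_mouth","tray","sanitizer","mug","swabs","stapler","tape"]:
        print(c,t,[(np.round(d["centre"]).tolist(),round(d["confidence"],2)) for d in robot.spot_point(c,t)])
a=cv2.imread("pics/top0.png");
print(robot.get_time_s(),robot.get_tcp_rot())
E
```

```text
pics
top [[405.42536154   0.         255.23421633]
 [  0.         405.42536154 190.98718552]
 [  0.           0.           1.        ]] [ 344.78487188  -48.6851484  1357.1872077 ]
top carrier [([456.0, 369.0, 1.0], 0.69), ([433.0, -338.0, 0.0], 0.29)]
top carrier_handle [([453.0, 378.0, 119.0], 0.76)]
top dock [([561.0, 60.0, 2.0], 0.79)]
top seat [([566.0, 61.0, 7.0], 0.68), ([539.0, -104.0, 61.0], 0.16)]
top lever_pivot [([539.0, -103.0, 66.0], 0.76)]
top lever_tip [([457.0, -98.0, 64.0], 0.77)]
top pad [([550.0, -32.0, 46.0], 0.47)]
top bar [([431.0, -338.0, -3.0], 0.74), ([270.0, -532.0, 1.0], 0.61), ([419.0, -344.0, 6.0], 0.56)]
top bar_mouth [([501.0, -350.0, 18.0], 0.97), ([262.0, -440.0, 12.0], 0.57)]
top tray [([433.0, -339.0, -1.0], 0.87)]
top sanitizer [([678.0, 408.0, -0.0], 0.6)]
top mug [([431.0, -336.0, -2.0], 0.73), ([704.0, -418.0, -3.0], 0.61)]
top swabs [([739.0, 268.0, -0.0], 0.57)]
top stapler [([391.0, 135.0, -2.0], 0.67), ([561.0, 61.0, 1.0], 0.27)]
top tape [([362.0, -124.0, 1.0], 0.51)]
scene [[379.69386749   0.         255.03474565]
 [  0.         379.693867
[... 438 characters left out ...]
 ([429.0, -337.0, 0.0], 0.62)]
scene pad [([549.0, -28.0, 46.0], 0.44)]
scene bar [([429.0, -338.0, 1.0], 0.71), ([267.0, -528.0, -2.0], 0.7), ([420.0, -341.0, 4.0], 0.65)]
scene bar_mouth [([262.0, -439.0, 9.0], 0.83), ([505.0, -354.0, 13.0], 0.52)]
scene tray [([428.0, -338.0, -0.0], 0.89)]
scene sanitizer [([682.0, 405.0, -3.0], 0.76)]
scene mug [([707.0, -418.0, -2.0], 0.86)]
scene swabs [([741.0, 270.0, 1.0], 0.85), ([455.0, -96.0, 60.0], 0.59)]
scene stapler [([391.0, 136.0, -2.0], 0.93)]
scene tape [([358.0, -122.0, -4.0], 0.54)]
1.6 [[-9.49932210e-01  3.12456070e-01  2.26480636e-05]
 [ 3.12456071e-01  9.49932210e-01  4.53335020e-06]
 [-2.00976523e-05  1.13829003e-05 -1.00000000e+00]]
```

```bash
python3 - <<'E'
import cv2
a=cv2.imread("pics/top0.png");cv2.imwrite("pics/top0b.png",cv2.resize(a,(800,600),interpolation=cv2.INTER_CUBIC))
E
```

```text
(no output)
```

View pics/top0b.png

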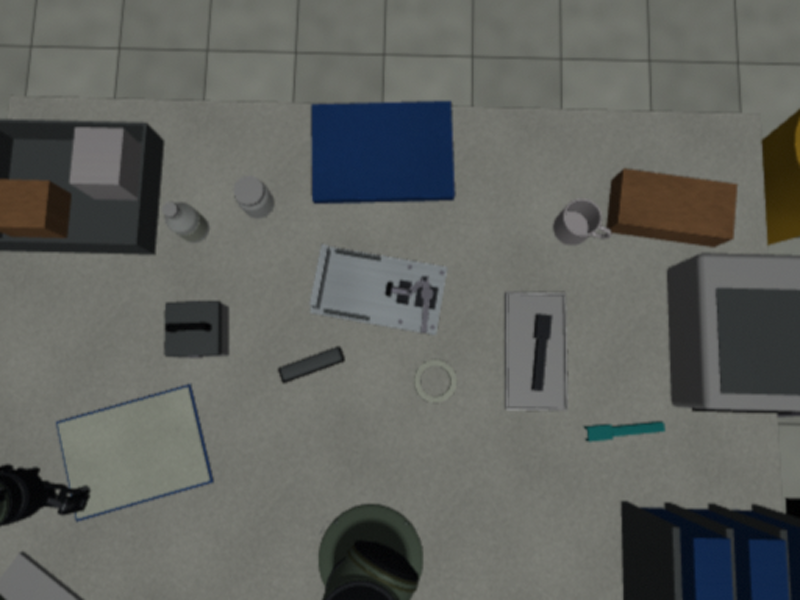

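The top view shows the carrier at about (190,328), the dock at (380,290) with its fence to the left and the lever near (425,305) pointing down. The steel bar is in its tray at (541,350) and the turquoise look-alike is at (625,430). Next I'll refine these from the wrist camera.

```bash
cat > h.py <<'E'
from workcell import robot
import cv2,numpy as np
def Rz(a):  # tool down, closing line (tool y) at world angle a (deg)
    a=np.radians(a);c,s=np.cos(a),np.sin(a)
    return np.array([[-s,c,0],[c,s,0],[0,0,-1.]])
def cam(n):
    k=robot.get_calibration(n);return np.array(k["K"]),cv2.Rodrigues(np.array(k["rvec"],float))[0],np.array(k["tvec"],float).ravel()
def topix(C,P):
    K,R,t=C;p=K@(R@np.array(P,float)+t);return p[:2]/p[2]
def toworld(C,uv,z):
    K,R,t=C;uv=np.atleast_2d(uv).astype(float)
    d=(R.T@np.linalg.inv(K)@np.c_[uv,np.ones(len(uv))].T).T;o=-R.T@t
    return o+d*((z-o[2])/d[:,2])[:,None]
def rectify(C,img,cx,cy,z,half=130,s=2.0):
    """top-down metric view at height z: column = (cy+half-y)*s, row=(cx+half-x)*s"""
    w=np.array([[cx+half,cy+half,z],[cx+half,cy-half,z],[cx-half,cy-half,z],[cx-half,cy+half,z]])
    n=2*half*s
    H=cv2.getPerspectiveTransform(np.float32([topix(C,p) for p in w]),np.float32([[0,0],[n,0],[n,n],[0,n]]))
    return cv2.warpPerspective(img,H,(int(n),int(n)))
def spots(c,ts):
    for t in ts: print(c,t,[(np.round(d["centre"],1).tolist(),round(d["confidence"],2)) for d in robot.spot_point(c,t)][:3])
E
python3 - <<'E'
from h import *
def q(p,a):
    for aa in (a,a+180,a-180):
        r=robot.inverse_kinematics(p,Rz(aa)); print(p,aa,None if r is None else np.round(r,2))
q([454,375,300],0);q([562,46,120],-9);q([420,-342,100],83);q([410,-95,60],83);q([525,-228,60],170)
robot.move_ptp([440,375,300],Rz(0))
C=cam("wrist");im=robot.get_image("wrist");cv2.imwrite("pics/w1.png",im)
print(-C[1].T@C[2],topix(C,[454,375,120]))
spots("wrist",["carrier","carrier_handle"])
robot.move_ptp([525,0,330],Rz(-9))
C=cam("wrist");im2=robot.get_image("wrist");cv2.imwrite("pics/w2.png",im2)
np.save("C2.npy",np.hstack([C[0],C[1],C[2][:,None]]))
spots("wrist",["dock","seat","lever_pivot","lever_tip","pad"])
cv2.imwrite("pics/w12.png",np.hstack([cv2.resize(im,(400,300)),cv2.resize(im2,(400,300))]))
print(robot.get_time_s())
E
```

```text
[454, 375, 300] 0 [0.57 0.37 0.04 1.25 0.   2.14]
[454, 375, 300] 180 [ 0.57  0.37  0.04  1.25  0.   -1.01]
[454, 375, 300] -180 [ 0.57  0.37  0.04  1.25  0.   -1.01]
[562, 46, 120] -9 [-0.05  0.45 -0.31  0.81  0.    1.68]
[562, 46, 120] 171 [-0.05  0.45 -0.31  0.81  0.   -1.46]
[562, 46, 120] -189 [-0.05  0.45 -0.31  0.81  0.   -1.46]
[420, -342, 100] 83 [-0.82  0.44 -0.4   0.74  0.   -0.7 ]
[420, -342, 100] 263 [-0.82  0.44 -0.4   0.74  0.    2.44]
[420, -342, 100] -97 [-0.82  0.44 -0.4   0.74  0.    2.44]
[410, -95, 60] 83 [-0.4   0.31 -0.74  0.52  0.   -0.28]
[410, -95, 60] 263 [-0.4   0.31 -0.74  0.52  0.    2.86]
[410, -95, 60] -97 [-0.4   0.31 -0.74  0.52  0.    2.86]
[525, -228, 60] 170 [-0.54  0.53 -0.35  0.69  0.   -1.93]
[525, -228, 60] 350 [-0.54  0.53 -0.35  0.69  0.    1.21]
[525, -228, 60] -10 [-0.54  0.53 -0.35  0.69  0.    1.21]
[438.63634799 444.36988346 441.43052868] [270.62818397 170.49718156]
wrist carrier [([456.2, 372.3, 1.1], 0.66)]
wrist carrier_handle [([458.9, 371.6, 116.9], 0.93)]
wrist dock [([565.5, 60.5, 1.0], 0.97)]
wrist seat [([561.3, 62.5, 12.2], 0.88), ([391.5, 135.9, -0.7], 0.67)]
wrist lever_pivot [([534.8, -104.2, 65.1], 0.56)]
wrist lever_tip [([458.0, -99.2, 65.7], 0.89)]
wrist pad []
4.675
```

View pics/w12.png

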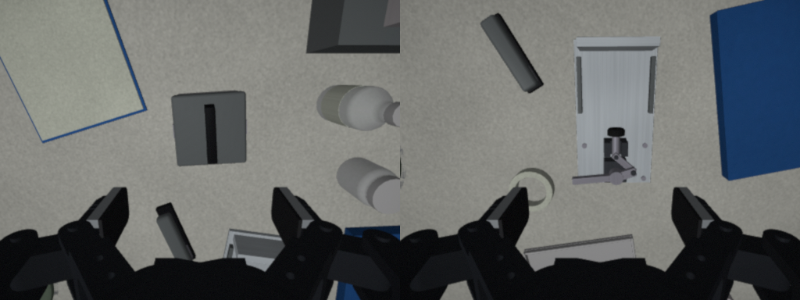

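Left: the carrier lid with its dark handle near (210,130). Right: the dock with its lever pivot near (622,178), and the tip to the left at (575,180). Next I'll rectify both views and measure the angles.

```bash
python3 - <<'E'
from h import *
D=np.load("C2.npy");C2=(D[:,:3],D[:,3:6],D[:,6])
T2=Rz(-9);p2=np.array([525,0,330.]);T1=Rz(0);p1=np.array([440,375,300.])
# camera fixed in tool: x_cam = R2(T2 x_t+p2)+t2
Rt=C2[1]@T2;tt=C2[1]@p2+C2[2]
R1=Rt@T1.T;C1=(C2[0],R1,tt-R1@p1);print(-R1.T@C1[2])
a=rectify(C1,cv2.imread("pics/w1.png"),455,373,124,65,4)
g=cv2.cvtColor(a,cv2.COLOR_BGR2GRAY)
def rect(m,half,s,cx,cy):
    n,l,st,_=cv2.connectedComponentsWithStats(m.astype(np.uint8));i=1+np.argmax(st[1:,4])
    r=cv2.minAreaRect(np.argwhere(l==i)[:,::-1].astype(np.float32));
    (u,v),wh,an=r;return (cx+half-v/s,cy+half-u/s),np.array(wh)/s,an,cv2.boxPoints(r)
m=g<22
r=rect(m,65,4,455,373);print("handle top",r[:3])
b=rectify(C1,cv2.imread("pics/w1.png"),455,373,85,80,3)
gb=cv2.cvtColor(b,cv2.COLOR_BGR2GRAY)
c=rectify(C2,cv2.imread("pics/w2.png"),550,-5,10,170,1.7)
d=rectify(C2,cv2.imread("pics/w2.png"),520,-110,70,100,3)
hsv=cv2.cvtColor(c,cv2.COLOR_BGR2HSV);print(c[200:210,150].mean(0),c[10,10])
cv2.polylines(a,[np.int32(r[3])],True,(0,0,255),1)
E=cv2.resize
cv2.imwrite("pics/r.png",np.vstack([np.hstack([E(a,(300,300)),E(b,(300,300))]),np.hstack([E(c,(300,300)),E(d,(300,300))])]))
cv2.imwrite("pics/c.png",c);cv2.imwrite("pics/d.png",d)
E
```

```text
[439.27357692 444.65834024 441.70197218]
handle top ((453.93387603759766, 374.35365295410156), array([12.1176424 , 80.27642822]), 86.1345443725586)
[152.5 148.3 142.9] [123 128 128]
```

View pics/r.png

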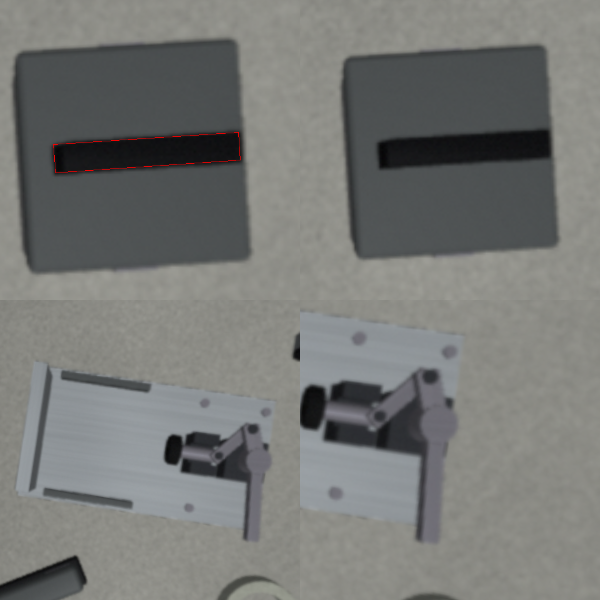

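The overlay fits the handle: middle at (453.9, 374.4), yaw about +3.9°. The dock panels are clear too, so next I'll fit the dock's plate outline.

```bash
python3 - <<'E'
from h import *
c=cv2.GaussianBlur(cv2.imread("pics/c.png"),(5,5),0).astype(int)
m=((c[...,0]-c[...,2])>2)
def P(u,v): return np.array([550+170-v/1.7,-5+170-u/1.7])
top=[];bot=[]
for u in range(130,440,4):
    r=np.where(m[:,u])[0]
    if len(r)>50: bot.append(P(u,r.max()));top.append(P(u,r.min()))
rt=[]
for v in range(225,400,3):
    r=np.where(m[v])[0]
    if len(r)>50: rt.append(P(r.max(),v))
def fit(p,n):
    vx,vy,x,y=cv2.fitLine(np.float32(p),cv2.DIST_HUBER,0,.01,.01).ravel();res=np.abs((np.array(p)-[x,y])@[-vy,vx])
    print(n,np.degrees(np.arctan2(vy,vx)),(x,y),np.median(res),len(p));return np.array([vx,vy]),np.array([x,y])
vb,b=fit(bot,"bot");vt,t=fit([p for p in top if p[1]<30],"top");vr,r=fit(rt,"right")
for yaw in (-8.,-8.5,-9,-9.5):
    a=np.radians(yaw);X=np.array([np.cos(a),np.sin(a)]);Y=np.array([-X[1],X[0]])
    x0=((b@X)+75+(t@X)-75)/2; y0=r@Y+200; o=x0*X+y0*Y
    print(yaw,"origin",o,"width",t@X-b@X,"pivot",o-165*Y)
E
```

```text
bot 81.49089 (np.float32(477.82352), np.float32(1.941176)) 0.1444627260063616 78
top 81.460106 (np.float32(622.9634), np.float32(-31.470589)) 0.14474215094477536 53
right -8.821715 (np.float32(536.84296), np.float32(-136.43333)) 0.5167568419456365 59
-8.0 origin [561.19739708  62.10938675] width 148.37738980766096 pivot [ 538.23383542 -101.28484459]
-8.5 origin [561.87305199  62.04711839] width 148.48419925520125 pivot [ 537.48449916 -101.14049906]
-9 origin [562.54989989  61.98811097] width 148.57970105608842 pivot [ 536.73821315 -100.98046522]
-9.5 origin [563.22812867  61.93232181] width 148.66388793749036 pivot [ 535.9952737  -100.80480244]
```

```bash
python3 - <<'E'
from h import *
yaw=np.radians(-8.53);Y=np.array([-np.sin(yaw),np.cos(yaw)]);O=np.array([561.9,62.0])
t=O-8*Y
R=Rz(3.9)
robot.move_ptp([453.9,374.4,190],R)
robot.move_linear([453.9,374.4,98],120)
print(robot.get_ft_force())
robot.gripper_to(0.0,60)
print("open",robot.get_opening(),robot.get_grip_force())
f0=robot.get_ft_force()
robot.move_linear([453.9,374.4,225],100)
print("lifted",robot.get_ft_force(),robot.get_opening(),robot.get_grip_force())
robot.move_ptp([*t,225],Rz(-8.53))
robot.move_linear([*t,118],100)
w=robot.get_ft_force();print(w)
z=118
while z>105:
    z-=1;robot.move_linear([*t,z],25);f=robot.get_ft_force()
    if f[2]-w[2]>3: break
print("z",z,f,robot.get_position(),robot.get_time_s())
E
```

```text
[ 0.68576559  0.5156549  -0.1885458 ]
open 0.14845860140716047 59.58064377307892
lifted [-1.19127461 -0.63183642 -5.83337741] 0.14684495162771394 58.48363816738129
[ 0.2059701   0.28042784 -6.45317636]
z 108 [-0.70533417  0.63025194 -2.81360558] [560.87345033  54.15904691 108.30723312] 14.15
```

```bash
python3 - <<'E'
from h import *
p=robot.get_position()
robot.gripper_to(0.6);robot.pause(.2)
print(robot.get_grip_force(),robot.get_ft_force())
robot.move_linear([p[0],p[1],200],120)
robot.move_ptp([525,0,330],Rz(-8.5))
C=cam("wrist");im=robot.get_image("wrist");cv2.imwrite("pics/w3.png",im)
spots("wrist",["carrier","carrier_handle"])
a=rectify(C,im,560,54,134,100,3)
d=rectify(C,im,520,-110,70,100,3)
robot.gripper_to(1.0)
robot.move_ptp([425,-345,260],Rz(83))
C=cam("wrist");im=robot.get_image("wrist");cv2.imwrite("pics/w4.png",im)
spots("wrist",["bar","bar_mouth","tray"])
b=rectify(C,im,440,-345,31,130,2.5)
c=rectify(C,im,440,-345,16,130,2.5)
E=cv2.resize
cv2.imwrite("pics/b.png",b)
cv2.imwrite("pics/r2.png",np.vstack([np.hstack([E(a,(300,300)),E(d,(300,300))]),np.hstack([E(b,(300,300)),E(c,(300,300))])]))
for n,x,cx,cy,h,s,th in(("handle",a,560,54,100,3,22),("bar",b,440,-345,130,2.5,50)):
    g=cv2.cvtColor(x,cv2.COLOR_BGR2GRAY);k,l,st,ce=cv2.connectedComponentsWithStats((g<th).astype(np.uint8))
    for i in np.argsort(-st[1:,4])[:3]+1:
        r=cv2.minAreaRect(np.argwhere(l==i)[:,::-1].astype(np.float32))
        print(n,(cx+h-r[0][1]/s,cy+h-r[0][0]/s),np.array(r[1])/s,r[2])
print(robot.get_time_s())
E
```

```text
0.0 [0.10411771 0.51938773 0.38796068]
wrist carrier [([561.2, 51.1, 8.8], 0.87)]
wrist carrier_handle [([561.9, 53.9, 127.3], 0.78)]
wrist bar [([270.0, -526.0, -1.1], 0.7), ([412.9, -342.6, 0.9], 0.69)]
wrist bar_mouth [([508.4, -354.7, 19.9], 0.69), ([258.5, -442.8, 10.5], 0.69)]
wrist tray [([430.5, -337.5, 0.8], 0.89)]
handle (635.3333333333334, 150.33333333333334) [49.33333333  7.33333333] 90.0
handle (548.2100118001302, -2.151601155598968) [ 8.84607697 20.79151026] 31.534788131713867
handle (559.4447123209635, 27.31150309244792) [27.33846283  3.93047047] 7.815293312072754
bar (425.4732666015625, -345.067333984375) [ 26.90580444 155.86263428] 5.7105937004089355
bar (556.2, -226.6) [27.6 23.2] 90.0
19.1
```

View pics/r2.png

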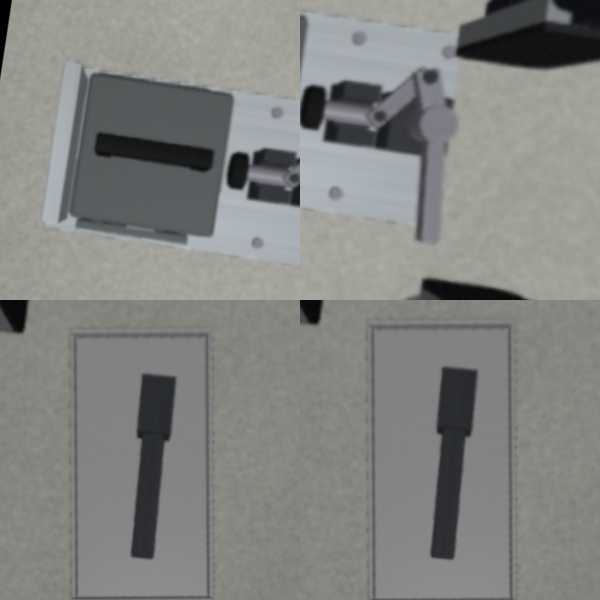

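Top left shows the carrier between the rails and square to the dock, with the pad just behind it. Bottom left shows the bar at about (152,465), tilted slightly from world x. I'll fit its centre line and pick it up.

```bash
python3 - <<'E'
from h import *
b=cv2.imread("pics/b.png");g=cv2.cvtColor(b,cv2.COLOR_BGR2GRAY)
k,l,st,_=cv2.connectedComponentsWithStats((g<65).astype(np.uint8));i=1+np.argmax(st[1:,4]);M=l==i
rows=np.where(M.any(1))[0];print(rows.min(),rows.max())
P=[];W=[]
for v in range(rows.min()+6,rows.max()-5):
    u=np.where(M[v])[0];P.append([440+130-v/2.5,-345+130-u.mean()/2.5]);W.append(np.ptp(u)/2.5+.4)
P=np.array(P);c=np.polyfit(P[:,0],P[:,1],1);yaw=np.degrees(np.arctan(c[0]))
print("yaw",yaw,"res",np.std(P[:,1]-np.polyval(c,P[:,0])),"w",W[5],W[-20])
xe=570-rows.min()/2.5; xt=570-rows.max()/2.5
xo=xe-90/160*(xe-xt);o=np.array([xo,np.polyval(c,xo)]);print("ends",xe,xt,"origin",o)
R=Rz(90+yaw)
np.save("bar.npy",[*o,yaw])
robot.move_ptp([*o,80],R)
robot.gripper_to(0.6)
robot.move_linear([*o,8],80)
print(robot.get_ft_force())
robot.gripper_to(0.0,110)
print(robot.get_opening(),robot.get_grip_force(),robot.get_position(),robot.get_ft_force())
robot.move_linear([*o,150],80)
print(robot.get_opening(),robot.get_grip_force(),robot.get_ft_force(),robot.get_ft_torque(),robot.get_time_s())
C=cam("wrist");im=robot.get_image("wrist");cv2.imwrite("pics/w5.png",im)
K=cam("scene");s=robot.get_image("scene");u,v=map(int,topix(K,[*o,150]))
cv2.imwrite("pics/s5.png",np.hstack([cv2.resize(im,(400,300)),cv2.resize(s[max(0,v-75):v+75,max(0,u-100):u+100],(400,300))]))
spots("scene",["bar_mouth"])
E
```

```text
163 558
yaw -5.408382415097797 res 0.24002662911268574 w 28.0 18.4
ends 504.8 346.8 origin [ 415.925      -344.40935085]
[ 0.20408966 -0.4624964  -0.67022609]
0.20994951337858028 107.79300212860107 [ 416.31850082 -344.61061106    8.88525382] [-0.4416392   1.43492282  3.58141123]
0.2048360452018433 107.58200526237488 [ 0.6127273   0.10544995 -4.22324862] [0.02314093 0.01935777 0.02246963] 23.6583
scene bar_mouth [([261.6, -440.6, 5.9], 0.81), ([503.8, -353.9, 153.6], 0.56)]
```

View pics/s5.png

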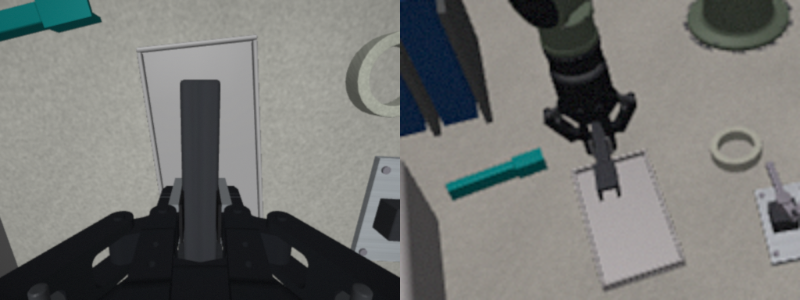

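The bar is held level (right half, near (605,160)), with the channel end away from the wrist camera. Before lowering it I'll measure the lever's line, separating its top face from its side face.

```bash
python3 - <<'E'
from h import *
d=cv2.imread("pics/d.png");g=cv2.cvtColor(d,cv2.COLOR_BGR2GRAY)
y=lambda u:-10-u/3.
for v in (380,420,460): print("x",620-v/3.,[(round(y(u)),int(g[v,u])) for u in range(225,300,3)])
e=d[210:510,200:350];cv2.imwrite("pics/e.png",cv2.resize(e,(300,600),interpolation=cv2.INTER_CUBIC))
print([ (round(620-v/3.,1),int(g[v,256])) for v in range(460,500,3)])
E
```

```text
x 493.3333333333333 [(-85, 147), (-86, 145), (-87, 139), (-88, 128), (-89, 101), (-90, 78), (-91, 60), (-92, 70), (-93, 83), (-94, 100), (-95, 108), (-96, 112), (-97, 111), (-98, 111), (-99, 111), (-100, 110), (-101, 111), (-102, 111), (-103, 113), (-104, 119), (-105, 127), (-106, 136), (-107, 141), (-108, 142), (-109, 143)]
x 480.0 [(-85, 148), (-86, 145), (-87, 133), (-88, 109), (-89, 79), (-90, 64), (-91, 67), (-92, 81), (-93, 99), (-94, 110), (-95, 113), (-96, 113), (-97, 112), (-98, 112), (-99, 112), (-100, 112), (-101, 111), (-102, 112), (-103, 116), (-104, 124), (-105, 133), (-106, 141), (-107, 142), (-108, 141), (-109, 139)]
x 466.66666666666663 [(-85, 138), (-86, 128), (-87, 111), (-88, 76), (-89, 61), (-90, 59), (-91, 77), (-92, 95), (-93, 112), (-94, 114), (-95, 115), (-96, 114), (-97, 113), (-98, 112), (-99, 111), (-100, 111), (-101, 112), (-102, 113), (-103, 118), (-104, 126), (-105, 133), (-106, 136), (-107, 138), (-108, 138), (-109, 140)]
[(466.7, 114), (465.7, 114), (464.7, 113), (463.7, 113), (462.7, 113), (461.7, 113), (460.7, 115), (459.7, 118), (458.7, 125), (457.7, 132), (456.7, 138), (455.7, 138), (454.7, 139), (453.7, 139)]
```

View pics/e.png

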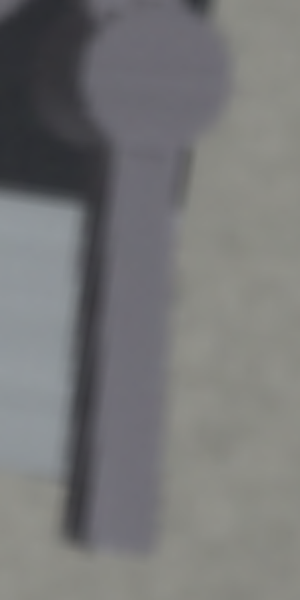

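Here the lever's top face runs from the boss centre (155,75) to the tip (125,550). That puts the pivot near (537.3, -102) and the lever at about 176.5° in world, 0.15 rad on the joint. Now I'll lower the bar and swing the lever.

```bash
cat >> h.py <<'E'
PIV=np.array([537.3,-102.0])
def barpose(phi,z,r=125.,lead=0.):
    p=np.radians(phi);n=np.array([-np.sin(p),np.cos(p)])
    q=PIV+r*np.array([np.cos(p),np.sin(p)])+lead*n
    return [*q,z],Rz(phi-90)
E
python3 - <<'E'
from h import *
P,R=barpose(176.5,150);robot.move_ptp(P,R)
robot.move_linear(barpose(176.5,85)[0],120)
w=robot.get_ft_force()
for z in range(82,55,-3):
    robot.move_linear(barpose(176.5,z)[0],40);f=robot.get_ft_force()
    if np.linalg.norm(f-w)>8: print("contact",z,f-w);break
robot.pause(.1)
print(z,robot.get_position(),robot.get_ft_force()-w,robot.get_grip_force(),robot.get_time_s())
K=cam("scene");s=robot.get_image("scene");u,v=map(int,topix(K,[480,-97,60]))
cv2.imwrite("pics/s6.png",cv2.resize(s[v-60:v+60,u-80:u+80],(800,600),interpolation=cv2.INTER_CUBIC))
E
```

```text
58 [412.50820741 -94.35749691  57.97827844] [0.18786461 1.33144722 0.41895422] 107.60753989219666 27.8333
```

View pics/s6.png

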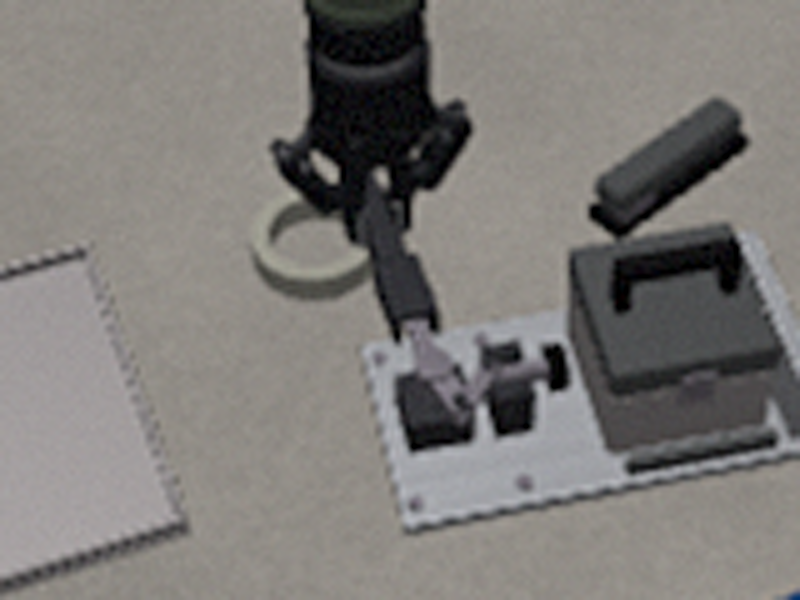

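The channel straddles the lever cleanly, its mouth at about (415,325), with no contact force. Now I'll swing.

```bash
python3 - <<'E'
from h import *
robot.move_linear(barpose(176.5,56)[0],40)
w=robot.get_ft_force()
for phi in list(np.arange(184,266,6.))+[267.]:
    P,R=barpose(phi,56)
    robot.move_linear(P,80,R);f=robot.get_ft_force()-w
    print(round(phi),np.round(f,1),round(robot.get_time_s(),1))
    if np.linalg.norm(f)>50: print("STOP");break
robot.pause(.3);print(robot.get_ft_force()-w,robot.get_grip_force(),robot.get_position(),robot.get_time_s())
robot.get_image("scene");spots("scene",["lever_tip","pad","carrier"])
E
```

```text
184 [ 0.1 -0.7 -0.9] 28.5
190 [-0.5 -0.3  0.2] 28.8
196 [-0.4 -0.8  0.1] 29.1
202 [-1.   2.  -1.1] 29.4
208 [-1.8  0.4 -0.7] 29.8
214 [-1.3  0.5 -0.3] 30.1
220 [-1.8  2.   0.2] 30.4
226 [-4.3  3.9  1.5] 30.7
232 [-6.5  2.9  3.2] 31.0
238 [-6.   3.2  2. ] 31.3
244 [-4.9  0.3  1.1] 31.7
250 [-1.5  0.5 -0.3] 32.0
256 [ 5.7 -0.7 -2.5] 32.3
262 [ 5.1 -2.   0.2] 32.6
267 [-1.5  0.2 -0.2] 32.9
[-0.60963075  0.15069075 -0.28637108] 108.51511716842651 [ 530.2007092  -226.65811159   55.8857286 ] 33.1917
scene lever_tip []
scene pad [([743.1, 270.9, -0.3], 0.62), ([554.9, -1.7, 48.2], 0.6), ([706.8, -419.4, -1.1], 0.36)]
scene carrier [([556.9, 60.3, 12.3], 0.67)]
```

```bash
python3 - <<'E'
from h import *
robot.move_linear(barpose(267,130)[0],80)
robot.get_image("top");spots("top",["lever_tip"])
x,y,yaw=np.load("bar.npy");R=Rz(90+yaw)
robot.move_ptp([x,y,130],R)
robot.move_linear([x,y,20],90);robot.pause(.1)
w=robot.get_ft_force();z=20
while z>6.5:
    z-=.5 if z<12 else 2
    robot.move_linear([x,y,z],25);f=robot.get_ft_force()
    if f[2]-w[2]>3: break
print(z,f-w,robot.get_ft_torque())
robot.gripper_to(0.6);robot.pause(.2);print(robot.get_grip_force(),robot.get_ft_force())
robot.move_linear([x,y,120],90)
robot.move_ptp([525,-60,330],Rz(-8.5))
C=cam("wrist");im=robot.get_image("wrist")
d=rectify(C,im,535,0,70,150,2)
K=cam("scene");s=robot.get_image("scene");u,v=map(int,topix(K,[420,-345,10]))
cv2.imwrite("pics/s7.png",np.hstack([cv2.resize(d,(400,400)),cv2.resize(s[v-60:v+60,u-60:u+60],(400,400))]))
spots("scene",["bar","tray","carrier"])
print(robot.get_time_s())
E
```

```text
top lever_tip [([679.8, 406.3, -1.8], 0.7), ([389.8, 136.6, -2.0], 0.18)]
8.5 [-2.19466926  2.29836474  6.33643521] [0.21939427 0.24553762 0.00158823]
0.0 [-0.24155947  0.01958932  1.16539155]
scene bar [([416.5, -342.9, 5.7], 0.71), ([264.9, -529.5, -4.1], 0.59)]
scene tray [([426.8, -339.8, -0.7], 0.84)]
scene carrier [([561.5, 62.1, 10.7], 0.61)]
43.4
```

View pics/s7.png

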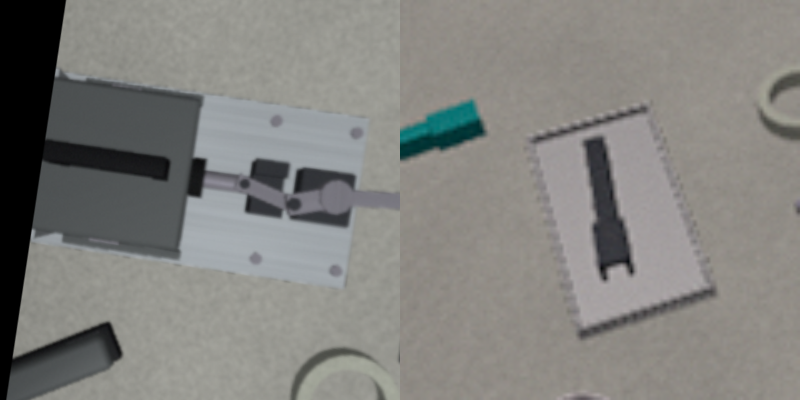

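The left half shows the lever pointing along dock -y at its stop, from (337,197) to (400,201), with the pad on the carrier. The right half shows the bar flat in its tray, so I'm handing in.

```bash
python3 -c "
from h import *
print(robot.job_done())"
```

```text
the job is handed in; nothing more can be done
None
```

I handed the job in with the carrier clamped in the dock, the lever at its stop and the bar flat in its tray, all as seen in the last images; I measured no pad force, and the hand-in gave no verdict.

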